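Brush out the filling cup and snap it onto the vacuum pump's tilted nipple

ROBOT

A 6-joint arm with a two-finger parallel gripper is mounted at the origin on the work surface. World frame = base frame: x ahead of the robot, y to its left, z up, the work surface at z = 0. Lengths are in m, angles in rad, forces in N, time in s.
With the tool pointing down it reaches from about 0.4 to 0.825 m from the base axis. Payload 7 kg.
Tool frame: the origin (TCP) lies at the very end of the fingers, on their centre line; the grasp point (between the pads) lies 19 mm behind it; x points along the fingers, y is the direction in which the jaws open and shut, and the axes are right-handed (so a half turn about x gives the same grasp; the last joint's range is limited). The gripper opens to 88 mm and grips with 3 to 60 N. Pads are 19 mm wide; open, the fingers measure 130 mm over their backs; the gripper's body (78 mm by 193 mm) begins 47 mm behind the grasp point.
Start: joints at [1.527, 0.359, 0.012, 0, -1.224, -0.288], TCP at [0.22, 0.638, 0.203] pointing down, gripper open.
Joint ranges: [-3.07, 3.07], [-1.43, 2.12], [-1.02, 1.25], [-3.03, 1.67], [-3.05, -0], [-3.03, 3.03]. Speed limits (rad/s): [2.39, 2.39, 3.01, 3.14, 3.14, 3.14].

INTERFACE

Orientations are given as [roll, pitch, yaw] about the fixed x, y, z axes, in that order (R = Rz(yaw) Ry(pitch) Rx(roll)).
In Python, from station import arm gives the robot as it stands.
- The arm moves only by the shell command python3 -m inch 'ROWS' [OPENING] [FORCE]. ROWS is text: rows parted by semicolons, each of 6 numbers parted by spaces: the shift along the world's x, y, z in units of 30 mm (1.0 is 30 mm), then the turn, a rotation vector about the world's x, y, z in units of 5 degrees (1.0 is 5 degrees). In form: dx dy dz wx wy wz; .... A call has 1 to 12 rows; each row shifts and turns the commanded pose from where the row before left it; what a row does not reach is not made up. A row lasts 1/8 s, in which the tool goes at most 62.5 mm and 10.7 degrees, less where a joint would pass 70% of its speed; a pose out of reach is approached as far as the arm can. A call is refused whole if a number of a shift passes 1 or a number of a turn 1, either way. A call with a gripper value outside its range is refused whole. OPENING is the opening, from 0 (shut) to 1 (fully open), set as the call begins (- or left out, the last holds). The fingers move at their own pace and stop on an object; FORCE is the grip in N (left out, the last holds). Time passes only in rows, so rows that do not move let the fingers close. It gives the time, the measured TCP pose, the force and the opening at its end, in the units of the state.
- arm.get_state(): the state, without advancing time (a new reading comes with each control period).
- arm.grab_frame(name): name is "side" or "top" or "wrist"; returns a dict with "frame" (480x640x3 uint8, red, green, blue), "range_z" (480x640 float32, m along the optical axis (not along the pixel's ray), 0 where there is no reading), "mtx" (3x3 intrinsics, pixels), "pose" (4x4, takes a point from camera to world coordinates). Camera axes: x right, y up, looking along -z (the intrinsics and any distortion apply to the point x, -y, -z); pixel columns grow to the right and rows downward; lengths in m; the calibration is good to about 2 mm. A picture is of the moment at which its call begins.
- arm.job_done(): hands the job in, once; it reports no verdict.
Trained networks look in a picture, given as the dict that the camera call returned (one of the last four; its "shot" number tells which), for a name from the list of things; names that differ only in an ending like _2 or _b are one class to them, and where a whole thing is asked for, a point or a joint stands for the part that bears it (a point fixed in the world has none). Each returns a list of dicts, best first, with "confidence" (0 to 1); they miss things now and then, are a little off and sometimes report something else, mostly with a low value. They report only what shows in the picture. A call takes as long as a camera call.
- arm.search_frame(picture, target): "extent" ([centre column, centre row, width, height] as shares, 0 to 1, of the picture: columns of its width, rows of its height, round what is visible of it).
- arm.masks_of(picture, target): "mask" (480x640 bool, what is visible of it) and "extent" ([centre column, centre row, width, height] as shares, 0 to 1, of the picture: columns of its width, rows of its height, round what is visible of it).
- arm.place_of(picture, target): "position" ([column, row] as shares, 0 to 1, of the picture: columns of its width, rows of its height: a listed point, or the origin of a listed thing).
The state is a dict: "t": time; "q": joint angles; "qd": joint speeds; "joint_efforts": joint torques, N m; "eef_pos": TCP position; "ee_rot": TCP orientation; "force": force on the tool from outside, world axes, zero at the start; "moment": the same for the moment, N m; "width": finger opening in m.
Only numpy, scipy, OpenCV 4.12 (cv2) and the standard library are available. Lean on these libraries where they do the work, as an engineer would, in place of code of your own. Each camera call takes 0.05 s, during which the arm holds its last target. There are 200 camera calls.

TASK

Get the vacuum pump ready for filling: scrub out the metal filling cup with the brush standing in it, two full strokes up the cup and back down to its floor, then stand the brush in the open white brush pot. Then take the cup and press the socket under it squarely onto the pump's tilted brass nipple until the nipple snaps in, and keep it pressed down against the spring: finish while still gripping the cup and holding it there. Leave the bottle, the brass weight and the clamp block where they are.

Things in the scene. Friction and masses are not known exactly. Their poses are not given: they have to be found in the camera images.
- brush_grip (a point): Middle of the brush's round wooden handle, 18 mm in diameter, 65 mm long, on a 6 mm rod over a white bristle head 31 mm in diameter (29 mm solid), 44 mm long. Whole brush 175 mm, about 50 g; z runs from bristle end to handle; the handle's top is 33 mm above this point. Starts standing loose and upright on its flat bristle end inside the filling cup.
- brush_tip (a point): Centre of the flat bristle end of the brush, 142 mm below the middle of the handle. Same axes as the handle.
- cup_floor (a point): Centre of the inner floor of the filling cup, 30 mm above the cup's underside; z points up the cup. The cup is open at the top, its bore 38 mm in diameter and 65 mm deep.
- cup_mid (a point): On the axis of the loose metal filling cup, 60 mm above its underside, 35 mm below its rim; z points up the cup. The cup, about 220 g, is a tube 44 mm in outer diameter (grip it here) from 30 to 95 mm above its underside, with a flange 54 mm in diameter from 22 to 30 mm, and below that a collar 36 mm in diameter with the socket. Starts upright on the stand.
- cup_seat (a point): Ceiling of the socket in the cup's underside, on the axis: a round hole 20 mm in diameter and 22 mm deep, open downwards; the nipple's tip bears on this point. 38 mm below the point cup_mid. z points up the cup.
- pot_floor (a point): Centre of the inner floor of the white plastic brush pot, a straight open pot fixed to the bench, 68 mm in outer and 62 mm in inner diameter; this point is 5 mm above the bench, the rim is 85 mm above the bench. The brush may lean in it.
- nipple_tip (a point): Centre of the tip of the brass nipple on the pump's low end. z points outwards along the nipple, which leans 25 degrees from vertical roughly towards the robot. The nipple is 15 mm in diameter, tapered to 9 mm at the end, and stands 40 mm out of a steel boss 32 mm in diameter. The point moves in with the nipple.
- stand: Low fixed square stand, 100 mm wide and 10 mm high; origin at the centre of its underside, on the bench. The cup's collar stands loosely inside a ring on it, 52 mm in outer diameter, 12 mm high, so the cup must rise straight up by 15 mm before it goes sideways.
- pump: Fixed blue and grey vacuum pump lying roughly along the bench's width; origin on the bench below the foot of the nipple's boss; the nipple leans to its -x, the pump extends to its -y. Low grey part with the boss, 110 mm wide (x), 71 mm high, from y = +40 to -100 mm; then a blue casing 130 mm wide and 125 mm high (inlet and handle on it to 153 mm), then the motor to y = -370 mm.
- nipple (a joint): How far the nipple is pressed in, in m: 0 out, 0.010 at its hard stop. Its spring pushes back with 5 N at the start and up to 12 N at 3 mm, then the nipple snaps through: the force falls to about 6 N at 8 mm and rises to 8 N at 10 mm. It springs back out if let go.
- bottle_mid (a point): Bystander: middle of a closed white plastic bottle, 52 mm in diameter and 100 mm high, standing on the bench.
- weight_mid (a point): Bystander: middle of a brass weight with a knob, 48 mm in diameter and 64 mm high, standing on the bench.
- bosshead_mid (a point): Bystander: middle of an aluminium clamp block, 30 by 50 by 30 mm, with a black thumb screw, lying on the bench.

How it is judged:
On the way, in this order (a step that is already met when the one before it is completed fails the run):
1. the brush is drawn up inside the cup (bristle end more than 25 mm above its floor, not out of it) (horizontal distance between brush_tip and cup_floor below 0.018 m and z of brush_tip in the frame of cup_floor between 0.025 and 0.065 m), for 0.05 s.
2. and pushed back down to the cup's floor (within 10 mm) (horizontal distance between brush_tip and cup_floor below 0.018 m and z of brush_tip in the frame of cup_floor below 0.01 m), for 0.05 s.
3. up a second time (all of step 1), for 0.05 s.
4. and down a second time (all of step 2), for 0.05 s.
5. the brush stands in the pot, released (horizontal distance between brush_tip and pot_floor below 0.032 m and z of brush_tip in the frame of pot_floor below 0.035 m and contact force between the fingers and brush below 0.1 N), for 0.2 s.
6. the gripped cup sits squarely on the nipple, which has snapped in (value of joint nipple above 0.007 m and distance between cup_seat and nipple_tip below 0.007 m and angle between the z axis of cup_mid and the z axis of nipple_tip, either way round below 0.14 rad and contact force between cup and nipple above 3 N and contact force between the fingers and cup above 2 N), for 0.5 s.
At the end, for the whole second after the job is handed in: Gripped cup held still on the nipple: nipple over 7 mm in, tip within 7 mm of the socket's ceiling, axes within 0.14 rad, over 3 N between cup and nipple, fingers on the cup; brush at rest in the pot, bristle end within 35 mm of its floor (all of step 5 and all of step 6 and linear speed of cup below 0.02 m/s and linear speed of brush below 0.05 m/s); the arm keeps its last pose, push and grip.
It fails at once if a bystander (bottle, weight, clamp block) is moved by more than 30 mm (distance of any of bottle_mid, weight_mid, bosshead_mid from where it was at the start of the episode above 0.03 m).
It also fails if it takes over 72 s, if anything falls off the work surface, if the arm or the gripper's body presses on something with over 40 N, if the wrist force passes 120 N, or if a joint passes its speed limit or range.

## Working session

There is one attempt and no reset: what is moved stays moved. The work goes in short steps, Python scripts to look and compute and a shell command to move; the robot and the scene stay as the last step left them, time stands still between calls to the robot, and variables do not carry over. Pictures are saved under pics/ and viewed, about 8 in all and at most 12, crops included, and the job is handed in when it is done.

```bash
ls; mkdir -p pics; cat > h.py <<'E'
import numpy as np, cv2
from station import arm
def P(f,u,v,z=None):
    K=f["mtx"]; u=float(u);v=float(v)
    if z is None: z=f["range_z"][int(round(v)),int(round(u))]
    c=np.array([(u-K[0,2])/K[0,0]*z,-(v-K[1,2])/K[1,1]*z,-z,1]); return (f["pose"]@c)[:3]
def ray(f,u,v):
    a=f["pose"][:3,3]; d=P(f,u,v,1.0)-a; return a,d/np.linalg.norm(d)
def tri(rs):
    A=np.zeros((3,3));b=np.zeros(3)
    for a,d in rs:
        M=np.eye(3)-np.outer(d,d);A+=M;b+=M@a
    x=np.linalg.solve(A,b); return x,[float(np.linalg.norm((np.eye(3)-np.outer(d,d))@(x-a))) for a,d in rs]
def place(f,n):
    r=arm.place_of(f,n)
    return (r[0]["position"][0]*640,r[0]["position"][1]*480,r[0]["confidence"]) if r else None
E
python3 - <<'E'
from h import *
np.set_printoptions(precision=4,suppress=True)
F={n:arm.grab_frame(n) for n in("side","top","wrist")}
for n in("side","top"):cv2.imwrite(f"pics/{n}0.png",F[n]["frame"][:,:,::-1])
for n in F: print(n,F[n]["pose"][:3,3],-F[n]["pose"][:3,2],[k for k in F[n]])
for t in "brush_grip brush_tip cup_floor cup_mid cup_seat pot_floor nipple_tip stand pump bottle_mid weight_mid bosshead_mid".split():
    rs=[]
    for n in("side","top","wrist"):
        p=place(F[n],t)
        if p:
            print(t,n,np.array(p), P(F[n],min(p[0],639),min(p[1],479)))
            if p[2]>.4: rs.append(ray(F[n],p[0],p[1]))
    if len(rs)>1: print("   TRI",*tri(rs))
print(arm.get_state())
E
```

```text
pics
side [ 0.3911 -0.6151  0.5397] [ 0.2625  0.8415 -0.4722] ['frame', 'range_z', 'mtx', 'pose', 'shot']
top [0.5033 0.091  1.1052] [ 0.1204 -0.0159 -0.9926] ['frame', 'range_z', 'mtx', 'pose', 'shot']
wrist [0.2824 0.6168 0.3833] [-0.2327  0.0784 -0.9694] ['frame', 'range_z', 'mtx', 'pose', 'shot']
brush_grip side [265.408 233.088   0.59 ] [0.5177 0.0792 0.1887]
brush_grip top [328.384 298.08    0.73 ] [0.5172 0.0821 0.2122]
   TRI [0.5179 0.0818 0.1874] [0.00028657192872501123, 0.00028657192872516763]
cup_floor side [271.808 308.688   0.7  ] [0.5164 0.0636 0.0549]
cup_floor top [325.888 300.      0.64 ] [0.5139 0.0865 0.214 ]
   TRI [0.5181 0.0852 0.0397] [0.002204814784412815, 0.002204814784413044]
cup_mid side [268.48  290.976   0.62 ] [0.5134 0.066  0.0894]
cup_mid top [326.784 299.808   0.53 ] [0.5142 0.0849 0.2148]
   TRI [0.5162 0.0839 0.0775] [0.00037778047467758584, 0.0003777804746775563]
cup_seat side [269.632 312.192   0.85 ] [0.5127 0.066  0.0469]
cup_seat top [327.296 299.712   0.6  ] [0.5143 0.084  0.2149]
   TRI [0.5161 0.0827 0.0348] [0.0004579092578540303, 0.000457
[... 1207 characters left out ...]
.0002444079760777759, 0.0002444079760775913]
bosshead_mid side [307.52  237.792   0.9  ] [0.6601 0.3422 0.0283]
bosshead_mid top [199.488 230.4     0.97 ] [0.6667 0.3567 0.0275]
   TRI [0.6665 0.3591 0.0192] [0.0015557515299183962, 0.0015557515299183303]
{'t': 1.95, 'q': array([ 1.5271,  0.3586,  0.0119, -0.    , -1.2241, -0.2881]), 'qd': array([-0.0002,  0.0011, -0.0013, -0.0011, -0.0013, -0.0014]), 'joint_efforts': array([ -0.0011, -58.2378,  29.33  ,   7.0027,   0.0124,  -0.    ]), 'eef_pos': array([0.2199, 0.6382, 0.2027]), 'ee_rot': array([-1.1388,  1.5707,  1.671 ]), 'force': array([-0.0837,  0.8659, -0.1316]), 'moment': array([ 0.0068,  0.0632, -0.0374]), 'width': 0.08772612032920062}
```

View pics/side0.png

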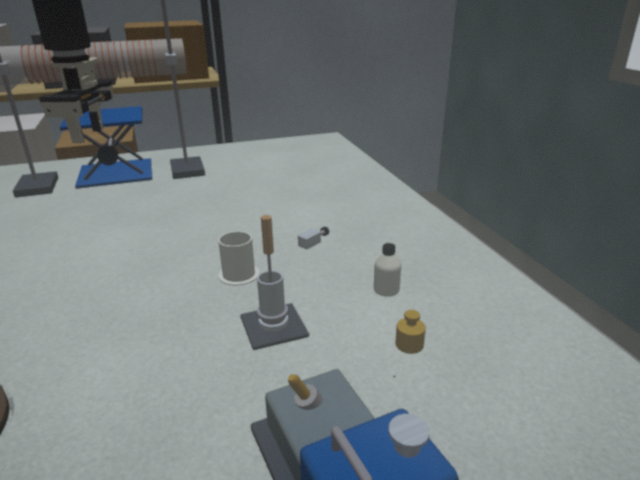

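View pics/top0.png

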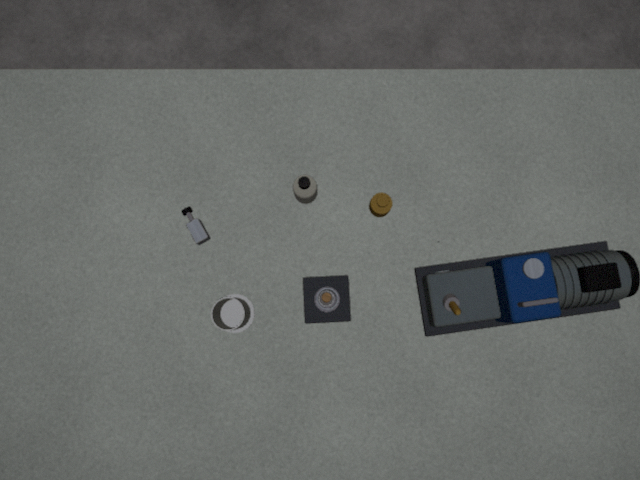

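```bash
python3 - <<'E'
from h import *
np.set_printoptions(precision=4,suppress=True)
from scipy.spatial.transform import Rotation as R
s=arm.get_state(); print("tool R\n",R.from_euler("xyz",s["ee_rot"]).as_matrix())
F={n:arm.grab_frame(n) for n in("side","top")}
pts={n:[] for n in F}
for n in F:
    f=F[n]; vv,uu=np.mgrid[0:480,0:640]; z=f["range_z"]; K=f["mtx"]
    c=np.stack([(uu-K[0,2])/K[0,0]*z,-(vv-K[1,2])/K[1,1]*z,-z,np.ones_like(z)],-1)
    W=(c@f["pose"].T)[...,:3]
    X=W[z>0]; 
    # handle
    def rep(l,m):
        q=X[m]; print(n,l,len(q), q.mean(0) if len(q) else '', q.min(0) if len(q) else '', q.max(0) if len(q) else '')
    near=np.hypot(X[:,0]-.517,X[:,1]-.083)<.035
    rep("handle",near&(X[:,2]>.16)); rep("handletop",near&(X[:,2]>.208))
    rep("cup",near&(X[:,2]>.055)&(X[:,2]<.095)); rep("rim",near&(X[:,2]>.098)&(X[:,2]<.112))
    rep("nip",(np.hypot(X[:,0]-.49,X[:,1]+.171)<.02)&(X[:,2]>.1))
    rep("potrim",(np.hypot(X[:,0]-.49,X[:,1]-.287)<.045)&(X[:,2]>.08))
E
```

```text
tool R
 [[-0.     -0.3257 -0.9455]
 [ 0.0001 -0.9455  0.3257]
 [-1.     -0.      0.    ]]
side handle 376 [0.5207 0.0812 0.1902] [0.513  0.0763 0.1601] [0.5303 0.095  0.2155]
side handletop 75 [0.5211 0.0833 0.2127] [0.5131 0.0763 0.208 ] [0.5302 0.095  0.2155]
side cup 614 [0.5184 0.0732 0.0773] [0.4988 0.0611 0.055 ] [0.5427 0.1058 0.095 ]
side rim 240 [0.5204 0.0827 0.1024] [0.499  0.0616 0.098 ] [0.5426 0.1067 0.1114]
side nip 196 [ 0.4953 -0.1729  0.1114] [ 0.4871 -0.1773  0.1   ] [ 0.5071 -0.1651  0.1205]
side potrim 190 [0.4928 0.2827 0.0832] [0.4596 0.2477 0.08  ] [0.526  0.3185 0.0869]
top handle 80 [0.5196 0.0854 0.2134] [0.5121 0.0774 0.1943] [0.528  0.0933 0.2182]
top handletop 78 [0.5198 0.0854 0.2139] [0.5121 0.0774 0.21  ] [0.528  0.0933 0.2182]
top cup 121 [0.5196 0.0852 0.0823] [0.5054 0.0648 0.0604] [0.5377 0.1018 0.0887]
top rim 98 [0.5186 0.0831 0.1046] [0.4975 0.062  0.0983] [0.5389 0.1035 0.1093]
top nip 73 [ 0.4955 -0.169   0.1131] [ 0.4862 -0.1766  0.1002] [ 0.5057 -0.1629  0.122 ]
top potrim 160 [0.4902 0.2828 0.0839] [0.4572 0.2484 0.08  ] [0.5227 0.3157 0.0904]
```

The side view shows the cup with the brush (handle at 266,235), the pot at (237,257) and the nipple at (300,385). The top view agrees: cup at (327,299), pot at (232,313), nipple at (455,308). Next I'll get the nipple's axis and the pump's yaw.

```bash
cat > cl.py <<'E'
from h import *
def cloud(f):
    vv,uu=np.mgrid[0:480,0:640]; z=f["range_z"]; K=f["mtx"]
    c=np.stack([(uu-K[0,2])/K[0,0]*z,-(vv-K[1,2])/K[1,1]*z,-z,np.ones_like(z)],-1)
    return (c@f["pose"].T)[...,:3]
E
python3 - <<'E'
from cl import *
from scipy.optimize import least_squares
np.set_printoptions(precision=4,suppress=True)
allq=[]
for n in("side","top"):
    f=arm.grab_frame(n); W=cloud(f); X=W.reshape(-1,3)
    for lo,hi in((.066,.076),(.118,.130)):
        m=(abs(X[:,2]-(lo+hi)/2)<(hi-lo)/2)&(X[:,0]<.65)&(X[:,0]>.4)&(X[:,1]<-.08)&(X[:,1]>-.5)
        if m.sum()>50: print(n,lo,m.sum(),cv2.minAreaRect(X[m,:2].astype(np.float32)*1000))
    hsv=cv2.cvtColor(f["frame"],cv2.COLOR_RGB2HSV)
    m=(hsv[...,1]>90)&(hsv[...,0]<30)&(np.hypot(W[...,0]-.5,W[...,1]+.171)<.04)&(W[...,2]>.085)
    q=W[m]; c=q.mean(0); d=np.linalg.svd(q-c)[2][0]; d*=np.sign(d[2]); s=(q-c)@d
    print(n,"brass",len(q),c,"pca",d,np.degrees(np.arccos(d[2])),"end",c+d*s.max(), "zmax",q[:,2].max())
    # model: axis with known 25deg tilt, r=7.5 shaft, azimuth free, 
    b=(W[...,2]>.07)&(W[...,2]<.09)&(np.hypot(W[...,0]-.517,W[...,1]+.172)<.03)
    print(n,"boss",b.sum(),W[b].mean(0),W[b].min(0),W[b].max(0))
    cam=f["pose"][:3,3]
    sh=q[(s<s.max()-.012)]
    def res(p):
        a=np.radians(25); d=np.array([-np.sin(a)*np.cos(p[2]),-np.sin(a)*np.sin(p[2]),np.cos(a)])
        o=np.array([p[0],p[1],.1]); v=sh-o; return np.linalg.norm(v-np.outer(v@d,d),axis=1)-.0075
    r=least_squares(res,[.498,-.171,0],loss="soft_l1",f_scale=.001); print(n,"fit at z=.1",r.x,"n",len(sh),"rms",np.sqrt((r.fun**2).mean()))
    cv2.imwrite(f"pics/nip_{n}.png",0) if 0 else None
E
```

```text
side 0.066 4607 ((522.1835327148438, -184.9672088623047), (108.98806762695312, 116.3464126586914), 7.292494773864746)
side 0.118 5743 ((548.2041015625, -261.1824645996094), (170.50808715820312, 146.85165405273438), 80.89173126220703)
side brass 169 [ 0.4988 -0.1738  0.1066] pca [-0.5028  0.0371  0.8636] 30.272730792890407 end [ 0.491  -0.1732  0.12  ] zmax 0.11997699260111439
side boss 1068 [ 0.5158 -0.1771  0.075 ] [ 0.4873 -0.2017  0.07  ] [ 0.5467 -0.144   0.0899]
side fit at z=.1 [ 0.4994 -0.168   0.1277] n 90 rms 0.0006585372677401747
top 0.066 3399 ((537.6669311523438, -312.50628662109375), (127.41395568847656, 374.3977966308594), 5.104602813720703)
top 0.118 3568 ((541.340576171875, -332.9154052734375), (129.16287231445312, 343.03253173828125), 7.824037075042725)
top brass 89 [ 0.4983 -0.1675  0.1075] pca [-0.4793 -0.1576  0.8634] 30.299258511734415 end [ 0.4905 -0.17    0.1215] zmax 0.1209035317207684
top boss 426 [ 0.5184 -0.1698  0.0759] [ 0.4875 -0.2014  0.07  ] [ 0.5465 -0.1431  0.0895]
top fit at z=.1 [ 0.4981 -0.1708  0.1382] n 49 rms 0.0008182045120958283
```

```bash
python3 -m inch '0 0 1 0 0 0; 0 0 1 0 0 0; .5 -1 .3 0 0 0; .5 -1 0 0 0 0; .5 -1 0 0 0 0; .6 -1 0 0 0 0; .6 -1 0 0 0 0; .6 -1 0 0 0 0; .6 -1 0 0 0 0; .6 -1 0 0 0 0; .6 -1 0 0 0 0; .6 -1 0 0 0 0' 1 40
```

```text
t: 3.65
eef_pos: [0.3913, 0.3371, 0.2719]
ee_rot: [-1.788, 1.57, 1.022]
force: [-0.3, -0.0, -0.1]
width: 0.0875
```

```bash
python3 -m inch '.5 -1 0 0 0 .6; .5 -1 0 0 0 .6; .5 -1 0 0 0 .6; .5 -1 0 0 0 .6; .5 -1 0 0 0 .6; .5 -1 0 0 0 .6; .5 -1 0 0 0 .6; .5 -1 0 0 0 .6; .3 -.4 0 0 0 .5; 0 0 0 0 0 0; 0 0 0 0 0 0'; python3 - <<'E'
from cl import *
from scipy.spatial.transform import Rotation as R
np.set_printoptions(precision=4,suppress=True)
s=arm.get_state(); print(s["eef_pos"],s["q"]); print(R.from_euler("xyz",s["ee_rot"]).as_matrix())
f=arm.grab_frame("wrist"); cv2.imwrite("pics/w1.png",f["frame"][:,:,::-1])
W=cloud(f).reshape(-1,3)
for l,c,r,lo,hi in(("handletop",(.52,.085),.02,.19,.225),("rim",(.52,.083),.03,.1,.11),("nip",(.49,-.171),.03,.1,.13)):
    m=(np.hypot(W[:,0]-c[0],W[:,1]-c[1])<r)&(W[:,2]>lo)&(W[:,2]<hi); q=W[m]
    if len(q): print(l,len(q),q.min(0),q.max(0),q.mean(0))
E
```

```text
t: 5.03
eef_pos: [0.5197, 0.0864, 0.2717]
ee_rot: [-1.587, 1.571, 1.685]
force: [0.3, 0.4, 0.3]
width: 0.0877
[0.5197 0.0864 0.2717] [ 0.5372  0.0737 -0.1997 -0.0001 -1.2974  1.1634]
[[-0.      0.1295 -0.9916]
 [ 0.0001 -0.9916 -0.1295]
 [-1.     -0.0001 -0.    ]]
handletop 756 [0.5126 0.0785 0.1901] [0.5298 0.0962 0.2166] [0.523  0.0876 0.2109]
rim 415 [0.5021 0.0637 0.1002] [0.5418 0.107  0.1087] [0.5246 0.0856 0.104 ]
```

```bash
python3 -m inch '0 0 -.6 0 0 0; 0 0 -.7 0 0 0; 0 0 -.7 0 0 0; 0 0 -.7 0 0 0; 0 0 -.5 0 0 0; 0 0 -.3 0 0 0; 0 0 0 0 0 0' 1 && python3 -m inch '0 0 0 0 0 0; 0 0 0 0 0 0; 0 0 0 0 0 0; 0 0 0 0 0 0; 0 0 0 0 0 0; 0 0 0 0 0 0; 0 0 0 0 0 0' 0 30
```

```text
t: 5.95
eef_pos: [0.5197, 0.0863, 0.1664]
ee_rot: [0.45, 1.57, -2.56]
force: [0.7, -0.2, -0.3]
width: 0.0875
t: 6.82
eef_pos: [0.5199, 0.0862, 0.1667]
ee_rot: [-2.476, 1.571, 0.796]
force: [-0.5, -0.3, 0.6]
width: 0.0234
```

```bash
python3 -m inch '0 0 0 0 0 0; 0 0 0 0 0 0; 0 0 0 0 0 0; 0 0 0 0 0 0; 0 0 0 0 0 0'; python3 -m inch '0 0 .3 0 0 0; 0 0 .4 0 0 0; 0 0 .4 0 0 0; 0 0 .3 0 0 0; 0 0 0 0 0 0; 0 0 0 0 0 0'; python3 - <<'E'
from cl import *
np.set_printoptions(precision=4,suppress=True)
F={n:arm.grab_frame(n) for n in("side","top")}
f=F["side"]; cv2.imwrite("pics/s2.png",cv2.resize(f["frame"][150:350,180:380,::-1],(600,600),interpolation=cv2.INTER_CUBIC))
for n in F:
    W=cloud(F[n]).reshape(-1,3)
    for l,lo,hi in(("cupbody",.055,.09),("rim",.095,.107),("rod",.12,.17)):
        q=W[(np.hypot(W[:,0]-.52,W[:,1]-.085)<.035)&(W[:,2]>lo)&(W[:,2]<hi)]
        if len(q): print(n,l,len(q),q.min(0),q.max(0))
E
```

```text
t: 7.45
eef_pos: [0.5199, 0.0862, 0.1667]
ee_rot: [-2.285, 1.571, 0.987]
force: [0.6, 0.2, -0.9]
width: 0.0174
t: 8.2
eef_pos: [0.5196, 0.0861, 0.2084]
ee_rot: [-0.179, 1.57, 3.094]
force: [0.6, 1.2, -0.5]
width: 0.0175
side cupbody 452 [0.4989 0.0607 0.0551] [0.5429 0.0891 0.09  ]
side rim 259 [0.4987 0.0617 0.0951] [0.5426 0.1006 0.107 ]
side rod 241 [0.506  0.0693 0.1204] [0.5363 0.0991 0.1697]
```

View pics/s2.png

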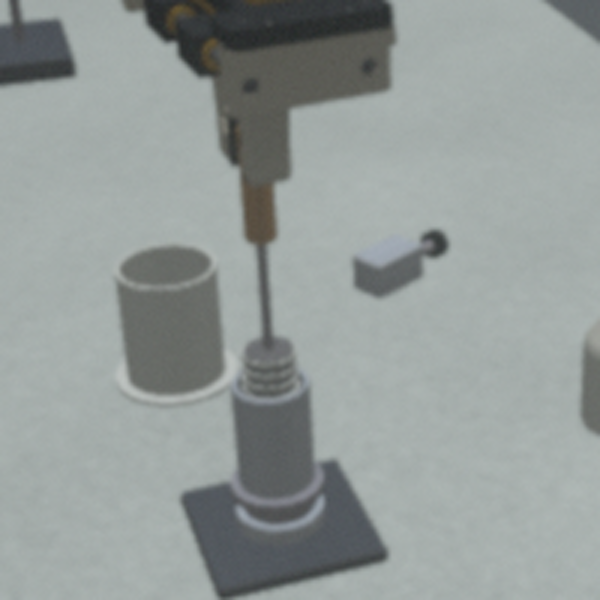

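The brush head sticks about 20 mm out of the rim at (270,370) in the crop, as expected for a 42 mm lift. The cup is still on its stand. I'll go on with the strokes.

```bash
python3 -m inch '0 0 -.4 0 0 0; 0 0 -.5 0 0 0; 0 0 -.4 0 0 0; 0 0 0 0 0 0; 0 0 0 0 0 0; 0 0 0 0 0 0' && python3 -m inch '0 0 .4 0 0 0; 0 0 .5 0 0 0; 0 0 .5 0 0 0; 0 0 0 0 0 0; 0 0 0 0 0 0; 0 0 0 0 0 0' && python3 -m inch '0 0 -.4 0 0 0; 0 0 -.5 0 0 0; 0 0 -.5 0 0 0; 0 0 0 0 0 0; 0 0 0 0 0 0; 0 0 0 0 0 0' 
```

```text
t: 9.05
eef_pos: [0.5202, 0.0863, 0.1701]
ee_rot: [-2.843, 1.57, 0.43]
force: [0.3, 0.2, -1.4]
width: 0.017
t: 9.8
eef_pos: [0.5195, 0.086, 0.2111]
ee_rot: [0.239, 1.57, -2.772]
force: [-0.7, 0.6, -1.4]
width: 0.0172
t: 10.55
eef_pos: [0.5201, 0.0863, 0.17]
ee_rot: [-2.816, 1.57, 0.456]
force: [-0.2, 0.1, -0.8]
width: 0.0175
```

```bash
python3 -m inch '0 0 -.1 0 0 0; 0 0 0 0 0 0; 0 0 .5 0 0 0; 0 0 .7 0 0 0; 0 0 .7 0 0 0; 0 0 .7 0 0 0; 0 0 .7 0 0 0; 0 0 .3 0 0 0; 0 0 0 0 0 0' && python3 -m inch '-.1 .5 0 0 0 0; -.1 .8 0 0 0 0; -.2 .9 0 0 0 0; -.2 1 0 0 0 0; -.2 1 0 0 0 0; -.1 .9 0 0 0 0; -.1 .8 0 0 0 0; 0 .5 0 0 0 0; 0 .2 0 0 0 0; 0 0 0 0 0 0; 0 0 0 0 0 0' && python3 - <<'E'
from cl import *
np.set_printoptions(precision=4,suppress=True)
f=arm.grab_frame("side"); cv2.imwrite("pics/s3.png",cv2.resize(f["frame"][130:330,150:350,::-1],(600,600),interpolation=cv2.INTER_CUBIC))
W=cloud(f).reshape(-1,3)
q=W[(np.hypot(W[:,0]-.491,W[:,1]-.284)<.03)&(W[:,2]>.12)&(W[:,2]<.19)]
print(len(q),q.min(0),q.max(0))
q=W[(np.hypot(W[:,0]-.52,W[:,1]-.085)<.03)&(W[:,2]>.055)&(W[:,2]<.15)]; print("cup",q.min(0),q.max(0))
E
```

```text
t: 11.68
eef_pos: [0.5201, 0.0863, 0.2754]
ee_rot: [-2.729, 1.569, 0.543]
force: [0.2, 0.1, -0.4]
width: 0.0168
t: 13.05
eef_pos: [0.49, 0.2835, 0.2747]
ee_rot: [1.679, 1.571, -1.333]
force: [0.4, -0.4, -0.8]
width: 0.0171
319 [0.4769 0.2655 0.1482] [0.508  0.2885 0.1899]
cup [0.499  0.0595 0.0551] [0.5427 0.1085 0.1063]
```

View pics/s3.png

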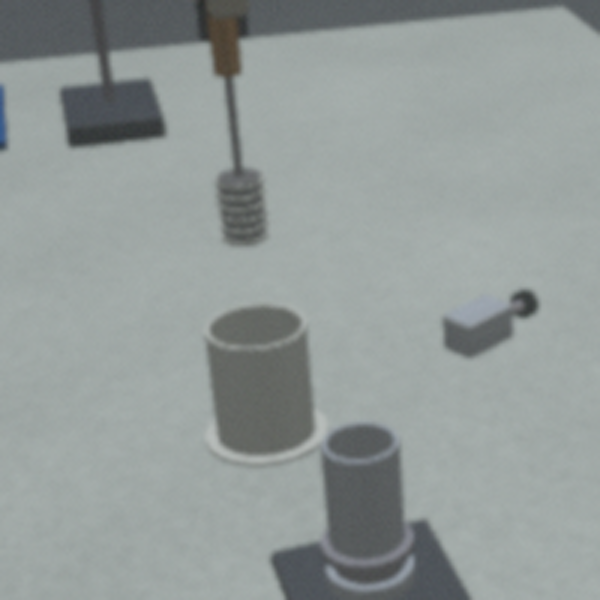

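The brush hangs centred over the pot (head at 242,235, pot mouth at 257,325), and the cup is still standing on its stand. Lowering the brush and releasing it.

```bash
python3 -m inch '0 0 -.5 0 0 0; 0 0 -.8 0 0 0; 0 0 -.8 0 0 0; 0 0 -.8 0 0 0; 0 0 -.7 0 0 0; 0 0 -.5 0 0 0; 0 0 -.3 0 0 0; 0 0 -.2 0 0 0; 0 0 -.1 0 0 0; 0 0 0 0 0 0; 0 0 0 0 0 0' && python3 -m inch '0 0 0 0 0 0; 0 0 0 0 0 0; 0 0 0 0 0 0; 0 0 0 0 0 0; 0 0 0 0 0 0; 0 0 0 0 0 0' 1 60 && python3 -m inch '0 0 .5 0 0 0; 0 0 .7 0 0 0; 0 0 .9 0 0 0; 0 0 .9 0 0 0; 0 0 .9 0 0 0; 0 0 .5 0 0 0; 0 0 0 0 0 0' && python3 - <<'E'
from cl import *
np.set_printoptions(precision=4,suppress=True)
for n in("side",):
    f=arm.grab_frame(n); print(n,place(f,"brush_tip"),place(f,"brush_grip"))
    cv2.imwrite("pics/s4.png",cv2.resize(f["frame"][130:330,150:350,::-1],(600,600),interpolation=cv2.INTER_CUBIC))
E
```

```text
t: 14.48
eef_pos: [0.4901, 0.2844, 0.1341]
ee_rot: [-2.501, 1.57, 0.771]
force: [-0.2, -0.5, -1.2]
width: 0.0172
t: 15.22
eef_pos: [0.4899, 0.2842, 0.1337]
ee_rot: [0.422, 1.571, -2.588]
force: [-0.4, 0.8, -0.3]
width: 0.0719
t: 16.1
eef_pos: [0.4903, 0.2845, 0.267]
ee_rot: [-2.457, 1.568, 0.816]
force: [-0.4, 0.7, -0.0]
width: 0.0877
side None (228.672, 209.52, 0.75)
```

View pics/s4.png

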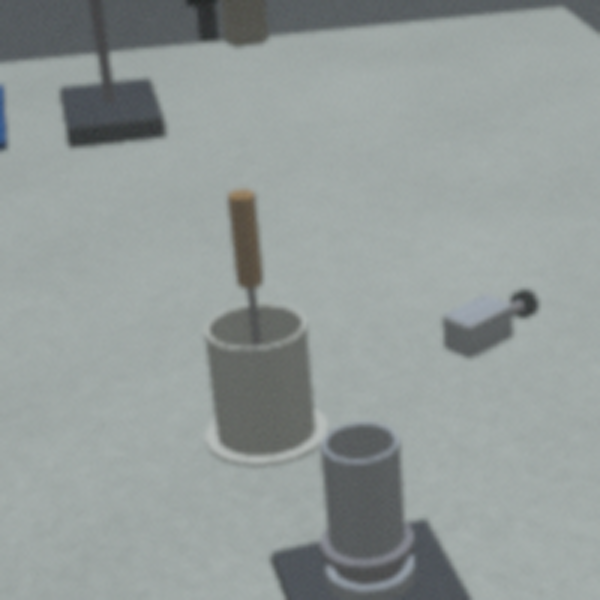

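The brush stands upright in the pot. Moving over the cup now, with a wrist measurement on arrival.

```bash
python3 -m inch '.1 -.5 0 0 0 0; .1 -.8 0 0 0 0; .2 -.9 0 0 0 0; .2 -1 0 0 0 0; .2 -1 0 0 0 0; .1 -.9 0 0 0 0; .1 -.8 0 0 0 0; 0 -.5 -.5 0 0 0; 0 -.3 -.7 0 0 0; 0 0 -.7 0 0 0; 0 0 0 0 0 0; 0 0 0 0 0 0' && python3 - <<'E'
from cl import *
from scipy.optimize import least_squares
np.set_printoptions(precision=4,suppress=True)
s=arm.get_state(); print(s["eef_pos"])
for n in("wrist","side","top"):
    f=arm.grab_frame(n); W=cloud(f).reshape(-1,3)
    q=W[(np.hypot(W[:,0]-.52,W[:,1]-.084)<.026)&(W[:,2]>.098)&(W[:,2]<.112)]
    if len(q)>20: print(n,"rim",len(q),q.min(0),q.max(0))
    q=W[(np.hypot(W[:,0]-.52,W[:,1]-.084)<.026)&(np.hypot(W[:,0]-.52,W[:,1]-.084)>.017)&(W[:,2]>.05)&(W[:,2]<.097)]
    if len(q)>20:
        r=least_squares(lambda p:np.hypot(q[:,0]-p[0],q[:,1]-p[1])-.022,[.52,.084],loss="soft_l1",f_scale=.001); print(n,"cyl",len(q),r.x)
E
```

```text
t: 17.75
eef_pos: [0.5201, 0.083, 0.209]
ee_rot: [2.492, 1.57, -0.519]
force: [0.2, -0.5, -0.0]
width: 0.0874
[0.5201 0.083  0.209 ]
wrist rim 807 [0.4984 0.0638 0.098 ] [0.5417 0.107  0.1066]
wrist cyl 1108 [0.523  0.0855]
side rim 231 [0.499  0.0618 0.098 ] [0.5426 0.1095 0.1063]
side cyl 733 [0.5209 0.0854]
```

```bash
python3 -m inch '.03 .08 -.5 0 0 0; 0 0 -.8 0 0 0; 0 0 -.9 0 0 0; 0 0 -.9 0 0 0; 0 0 -.8 0 0 0; 0 0 -.6 0 0 0; 0 0 -.4 0 0 0; 0 0 -.3 0 0 0; 0 0 0 0 0 0; 0 0 0 0 0 0' && python3 -m inch '0 0 0 0 0 0; 0 0 0 0 0 0; 0 0 0 0 0 0; 0 0 0 0 0 0; 0 0 0 0 0 0; 0 0 0 0 0 0; 0 0 0 0 0 0; 0 0 0 0 0 0; 0 0 0 0 0 0' 0 60
```

```text
t: 19.15
eef_pos: [0.5212, 0.0857, 0.0532]
ee_rot: [-2.904, 1.57, 0.369]
force: [-0.5, -0.3, 0.1]
width: 0.0877
t: 20.27
eef_pos: [0.5208, 0.0855, 0.0527]
ee_rot: [1.588, 1.571, -1.423]
force: [-0.4, -0.3, 0.5]
width: 0.0436
```

```bash
python3 -m inch '0 0 .3 0 0 0; 0 0 .5 0 0 0; 0 0 .8 0 0 0; 0 0 .9 0 0 0; 0 0 .9 0 0 0; 0 0 .9 0 0 0; 0 0 .8 0 0 0; 0 0 .5 0 0 0; 0 0 .3 0 0 0; 0 0 0 0 0 0' && python3 -m inch '-.1 -.5 0 .06 -.4 0; -.2 -.8 0 .06 -.5 0; -.2 -.9 0 .07 -.5 0; -.2 -1 0 .07 -.5 0; -.2 -1 0 .07 -.5 0; -.2 -1 0 .07 -.5 0; -.2 -1 0 .06 -.5 0; -.2 -1 0 .06 -.5 0; -.2 -.9 0 .06 -.5 0; -.17 -.55 0 .07 -.56 0; 0 0 0 0 0 0; 0 0 0 0 0 0' && python3 - <<'E'
from cl import *
from scipy.spatial.transform import Rotation as R
np.set_printoptions(precision=4,suppress=True)
s=arm.get_state(); print(s["eef_pos"],s["q"],s["width"]); print(R.from_euler("xyz",s["ee_rot"]).as_matrix())
f=arm.grab_frame("side"); cv2.imwrite("pics/s5.png",cv2.resize(f["frame"][250:450,190:390,::-1],(600,600),interpolation=cv2.INTER_CUBIC))
E
```

```text
t: 21.52
eef_pos: [0.5208, 0.0856, 0.2299]
ee_rot: [-2.5, 1.57, 0.772]
force: [-0.8, -0.0, -2.3]
width: 0.043
t: 23.02
eef_pos: [0.4644, -0.174, 0.2291]
ee_rot: [3.141, 1.136, 0.13]
force: [0.2, 0.3, -1.8]
width: 0.0432
[ 0.4644 -0.174   0.2291] [-0.0168 -0.2036 -0.5982 -0.0911 -0.7472  1.7714] 0.04315701978458836
[[ 0.4179  0.1301 -0.8991]
 [ 0.0548 -0.9915 -0.118 ]
 [-0.9068  0.     -0.4215]]
```

View pics/s5.png

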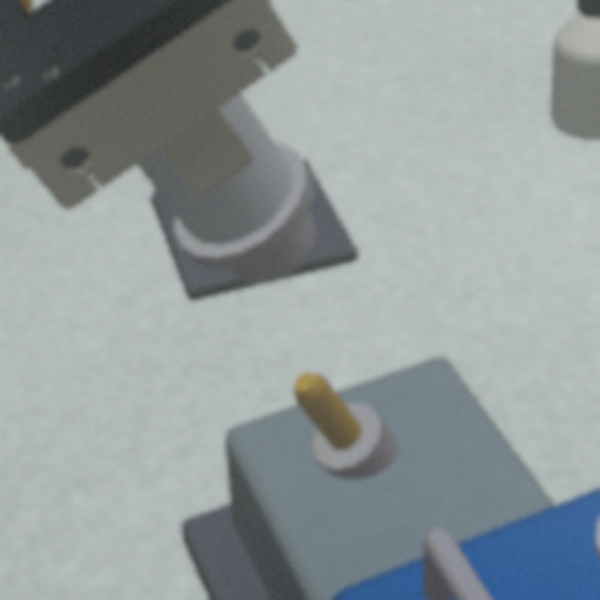

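The cup is held square with its axis parallel to the nipple (nipple tip at 310,382, cup at 240,190 in the crop). Next: lower it near the nipple and measure the lateral offset with the side and top cameras.

```bash
python3 -m inch '0 0 -.3 0 0 0; 0 0 -.5 0 0 0; 0 0 -.5 0 0 0; 0 0 -.3 0 0 0; 0 0 -.2 0 0 0; 0 0 0 0 0 0; 0 0 0 0 0 0' && cat > meas.py <<'E'
from cl import *
from scipy.optimize import least_squares
from scipy.spatial.transform import Rotation as R
np.set_printoptions(precision=4,suppress=True)
s=arm.get_state(); M=R.from_euler("xyz",s["ee_rot"]).as_matrix(); tcp=s["eef_pos"]; d=-M[:,0]
u=M[:,1]; v=np.cross(d,u)   # lateral axes
print("tcp",tcp,"d",d,"u",u,"v",v)
def off(c): return np.array([(c-tcp)@u,(c-tcp)@v])
for n in("side","top","wrist"):
    f=arm.grab_frame(n); W=cloud(f); X=W.reshape(-1,3)
    a=(X-tcp)@d; l=np.stack([(X-tcp)@u,(X-tcp)@v],1); rr=np.hypot(l[:,0],l[:,1])
    for nm,lo,hi,r in(("collar",-.0405,-.024,.018),("flange",-.0195,-.0145,.027),("tube",-.008,.045,.022)):
        m=(a>lo)&(a<hi)&(abs(rr-r)<.006); q=l[m]
        if m.sum()>25:
            k=least_squares(lambda p:np.hypot(q[:,0]-p[0],q[:,1]-p[1])-r,[0,0],loss="soft_l1",f_scale=.001); print(n,nm,m.sum(),"off u,v mm",k.x*1e3)
    hsv=cv2.cvtColor(f["frame"],cv2.COLOR_RGB2HSV).reshape(-1,3)
    m=(hsv[:,1]>80)&(hsv[:,0]<30)&(rr<.03)&(X[:,2]>.085)&(X[:,2]<.125)
    if m.sum()>25:
        top=a[m].max(); q=l[m&(a<top-.012)]
        k=least_squares(lambda p:np.hypot(q[:,0]-p[0],q[:,1]-p[1])-.0075,[0,0],loss="soft_l1",f_scale=.001); print(n,"NIPPLE",m.sum(),len(q),"off",k.x*1e3,"tip along d",top*1e3)
E
python3 meas.py
```

```text
t: 23.95
eef_pos: [0.465, -0.174, 0.1761]
ee_rot: [3.14, 1.134, 0.13]
force: [0.2, 0.5, -2.1]
width: 0.043
tcp [ 0.465  -0.174   0.1761] d [-0.4198 -0.0549  0.9059] u [ 0.1308 -0.9914  0.0005] v [0.8981 0.1187 0.4234]
side collar 162 off u,v mm [-0.4091 -0.7235]
side flange 176 off u,v mm [-0.5765 -0.6463]
side tube 634 off u,v mm [-0.4205 -0.7091]
side NIPPLE 236 139 off [-1.378  -0.6235] tip along d -62.35683168900557
top flange 34 off u,v mm [ 1.9029 -2.715 ]
top tube 515 off u,v mm [ 0.9639 -1.9247]
top NIPPLE 68 45 off [ 1.0814 -1.9338] tip along d -60.757716660316646
wrist flange 228 off u,v mm [-0.0064 -1.8454]
wrist tube 5616 off u,v mm [0.06   0.1563]
```

Cup and nipple axes agree within about 1 mm in both cameras, with contact expected after about 41 mm. Advancing along the axis.

```bash
python3 -m inch '.084 .03 -.181 0 0 0; .084 .011 -.181 0 0 0; .084 .011 -.181 0 0 0; .084 .011 -.181 0 0 0; .084 .011 -.181 0 0 0; .084 .011 -.181 0 0 0; 0 0 0 0 0 0; 0 0 0 0 0 0' && python3 -m inch '.042 .005 -.09 0 0 0; .042 .005 -.09 0 0 0; .042 .005 -.09 0 0 0; 0 0 0 0 0 0; 0 0 0 0 0 0'
```

```text
t: 25.1
eef_pos: [0.4799, -0.1714, 0.1432]
ee_rot: [3.141, 1.134, 0.13]
force: [0.3, 0.4, -2.7]
width: 0.0432
t: 25.72
eef_pos: [0.4838, -0.1711, 0.1356]
ee_rot: [3.14, 1.133, 0.13]
force: [-6.8, 1.7, 7.7]
width: 0.0429
```

```bash
python3 -m inch '.042 .005 -.09 0 0 0; 0 0 0 0 0 0; 0 0 0 0 0 0' && python3 -m inch '.042 .005 -.09 0 0 0; 0 0 0 0 0 0; 0 0 0 0 0 0'
```

```text
t: 26.1
eef_pos: [0.485, -0.1709, 0.1328]
ee_rot: [3.14, 1.134, 0.13]
force: [-5.1, 1.1, 7.4]
width: 0.0432
t: 26.48
eef_pos: [0.4863, -0.1707, 0.1298]
ee_rot: [3.141, 1.134, 0.13]
force: [-3.1, 1.1, 4.0]
width: 0.0431
```

```bash
python3 -m inch '.014 .002 -.03 0 0 0; 0 0 0 0 0 0; 0 0 0 0 0 0; 0 0 0 0 0 0'; python3 - <<'E'
from station import arm; import numpy as np
for i in range(4):
    arm.grab_frame("side"); print(arm.get_state()["force"].round(1))
E
python3 meas.py; python3 -c "
from station import arm;import cv2
f=arm.grab_frame('side');cv2.imwrite('pics/s6.png',cv2.resize(f['frame'][220:460,190:430,::-1],(600,600),interpolation=cv2.INTER_CUBIC))"
```

```text
t: 26.98
eef_pos: [0.4867, -0.1706, 0.1288]
ee_rot: [3.141, 1.134, 0.13]
force: [-4.3, 0.7, 4.6]
width: 0.0429
[-2.3  0.5  4.7]
[-4.   1.1  5. ]
[-3.5 -0.   5.1]
[-3.3 -0.2  4.8]
tcp [ 0.4866 -0.1706  0.1288] d [-0.4194 -0.055   0.9061] u [ 0.1306 -0.9914  0.0003] v [0.8983 0.1185 0.423 ]
side collar 114 off u,v mm [-0.3118 -0.8866]
side flange 168 off u,v mm [-0.6293 -0.6307]
side tube 397 off u,v mm [-0.3858 -0.7093]
top flange 36 off u,v mm [ 2.4234 -2.6284]
top tube 439 off u,v mm [ 0.7369 -1.9848]
wrist flange 234 off u,v mm [ 0.0269 -1.8847]
wrist tube 5619 off u,v mm [0.0863 0.1473]
```

View pics/s6.png

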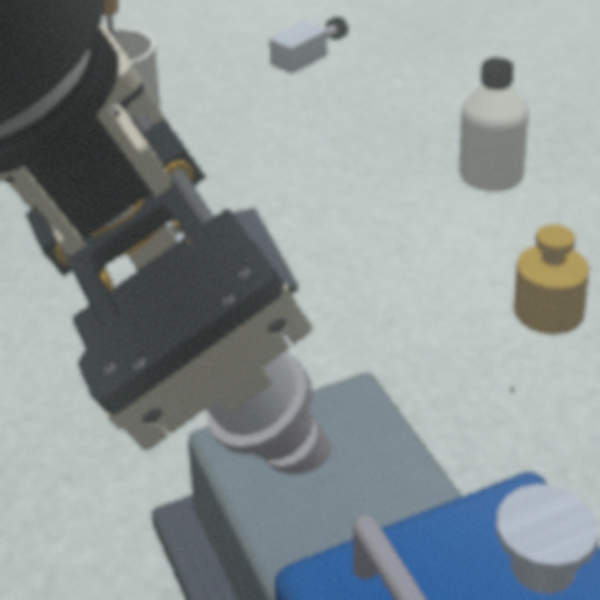

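The cup is seated over the nipple with its collar just above the boss (300,450). The bottle, weight and clamp block are where they were. The force went 12 → 11 → 7 → 8 N along the axis, which matches the snap-through. I'll hold briefly, then hand in.

```bash
python3 -m inch '0 0 0 0 0 0; 0 0 0 0 0 0; 0 0 0 0 0 0; 0 0 0 0 0 0; 0 0 0 0 0 0; 0 0 0 0 0 0; 0 0 0 0 0 0; 0 0 0 0 0 0' && python3 - <<'E'
from h import *
F={n:arm.grab_frame(n) for n in("side","top")}
for t in("brush_grip","bottle_mid","weight_mid","bosshead_mid"):
    p=[place(F[n],t) for n in F]; 
    print(t,tri([ray(F[n],*q[:2]) for n,q in zip(F,p) if q]) if all(p) else p)
print(arm.get_state()["force"]); print(arm.job_done())
E
```

```text
t: 28.38
eef_pos: [0.4866, -0.1706, 0.1288]
ee_rot: [3.141, 1.134, 0.13]
force: [-3.8, 0.8, 4.3]
width: 0.0429
brush_grip (array([0.49207547, 0.2788468 , 0.14617825]), [0.001085247632155509, 0.0010852476321555106])
bottle_mid (array([0.75628979, 0.13098406, 0.04784437]), [0.0019829554795011187, 0.0019829554795011634])
weight_mid (array([ 0.72316828, -0.03576329,  0.0317517 ]), [0.003429132733629894, 0.0034291327336298688])
bosshead_mid (array([0.66788556, 0.36096131, 0.01718517]), [0.0009588730994941082, 0.000958873099494112])
[-3.49759138  0.75266508  5.1579232 ]
the job is handed in; nothing more can be done
None
```

I scrubbed the cup with two full strokes and stood the brush in the pot. The cup is now pressed onto the nipple, and I handed the job in at about 28.5 s with the gripper still holding it there. The hand-in gave no verdict.

**Final checks**
- **Snap:** the force along the nipple's axis went 12, 11, 7, then about 8 N as the cup advanced, which fits the nipple snapping in to about 9–10 mm. I inferred that depth from force and travel; nothing measures it directly.
- **Alignment:** the gripper's tilt and direction match my measured nipple axis, and just before insertion the cup and nipple were within about 1 mm of each other sideways. The grip stayed at 43 mm opening, on the 44 mm cup.
- **Brush:** its handle is at (0.492, 0.279, 0.146), which puts the brush upright over the pot's centre.
- **Bottle, weight and clamp block:** all measured within about 6 mm of where they started, which is within camera error.

**Disagreements**
- **Camera offset:** the side and top cameras disagreed by 1–2 mm in absolute position, so I relied on cup-to-nipple differences within one camera.
- **Brush strokes:** both down-strokes ended about 3 mm above the first resting height, inside the 10 mm allowed.
- **Stand location:** the two-camera fix on the stand was wrong, because the network confused it with the weight in the side view. I did not use it.

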